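# Drive the tight dowel out of the pinned boards

### The job

Two boards pinned together sit in the red vise; one of the two holes in their top still has a wooden dowel stuck in it. From the rack take the slim long drift (round head, long thin shaft), hold it upright and push it down through that hole until the dowel drops out underneath. Push the drift fully home and let go, leaving it standing in the hole on its shoulder so that it keeps the boards together.

Things in the scene. Friction and masses are not known exactly. Their poses are not given: they have to be found in the camera images.
- drift: The slim long steel drift hanging upright in one of the rack's holes, 0.4 kg: round shaft 12 mm across, 60 mm long, bevelled tip; above it a plain round head, 36 mm across, 45 mm high, to hold it by. Origin at the centre of the tip's end, z up along the shaft (shoulder under the head at 60 mm, top at 105 mm). Wrong ones: wide low head (48 mm) on a 26 mm shaft; square head on a 28 mm long shaft.
- rack: Fixed plywood rack: board 60 (x) x 224 (y) mm, top face 87 mm above the bench, on end posts. Three 29 mm holes in a row along its y, 75 mm apart; the tools rest on it by their shoulders, shafts hanging free below. Origin: centre of its underside on the bench, z up. Nothing stands beside the heads along x.
- bore (a point): Centre of the mouth of the dowel's hole, 105 mm above the bench in the boards' top face, z up; turns with the vise. Vertical hole, 24 mm wide, 50 mm deep right through, over a tray 52 mm below. The boards (block 80 x 144 x 50 mm) are fixed in the red vise, whose jaws (85 mm high) stay below the block's top. The other, empty hole is 68 mm away along +y.
- dowel: Wooden dowel, 23 mm across, 34 mm long, stuck upright in the hole, its top about 6 mm below the mouth. Origin: centre of its lower end, z up along it. The hole grips it over most of its length: a push of about 5 to 15 N moves it, and it drops out as its top reaches the block's underside.
Not all that is in view belongs to the job. Leave any black, blue or pink look-alike of the drift alone.

How it is judged:
By the outcome, as a careful person would: the job done as asked, in the order asked, and still so for the second after the job is handed in, with the robot touching nothing.
It also fails if it takes over 40 s, if anything falls off the work surface, if the arm or the gripper's body presses on something with over 40 N, if the wrist force passes 120 N, or if a joint passes its speed limit or range.

### The arm

A 7-joint arm with a two-finger parallel gripper is mounted at the origin on the work surface. World frame = base frame: x ahead of the robot, y to its left, z up, the work surface at z = 0. Lengths are in m, angles in degrees, forces in N, time in s.
With the tool pointing down it reaches from about 0.425 to 0.95 m from the base axis. Payload 16.7 kg.
Tool frame: the origin (TCP) lies midway between the tips of the shut fingers; the grasp point (between the pads) lies arm.grip_depth behind it (arm.grip_depth is the distance from the TCP to the grasp point, in m); z points along the fingers, y is the line along which they close (so a half turn about z gives the same grasp; the last joint's range is limited). The gripper opens to 94 mm and grips with 3 to 60 N. Pads are 16 mm wide; open, the fingers measure 119 mm over their backs; the gripper's body (75 mm by 177 mm) begins 78 mm behind the grasp point.
Start: joints at [-83.852, 24.414, 4.234, 92.017, -1.954, 63.644, -3.845], TCP at [0.171, 0.653, 0.205] pointing down, gripper open.
Joint ranges: [-163.25, 163.25], [-28.42, 122.38], [-70.27, 78.77], [12.13, 141.07], [-58.53, 238.53], [9.26, 117.41], [-156.51, 156.51]. Speed limits (degrees/s): [108.29, 108.29, 136.94, 136.94, 172.46, 172.46, 172.46].

### API

Orientations are given as a 3x3 rotation matrix whose columns are the frame's x, y, z axes.
In Python, from rig import telemetry, viewer, order, arm gives the robot as it stands.
- The arm moves only by the shell command python3 -m pendant 'ROWS' [FORCE]. ROWS is a JSON object of lists of equal length, an entry for each row: "xyz": the shift along the tool's x, y, z scaled (see below), a list of three; "twist": the turn, a rotation vector about the tool's x, y, z scaled (see below), a list of three; "hand": the gripper command: -1 is shut, 1 is fully open, values between are in proportion. A call has 1 to 10 rows; each row shifts and turns the commanded pose from where the row before left it, along the tool's axes as they then stand; what a row does not reach is not made up. The controller multiplies each number of a shift by 0.5 m and each number of a turn by 0.5 rad. A row lasts 1/12 s, in which the tool goes at most 41.7 mm and 7.16 degrees, less where a joint would pass 70% of its speed; a pose out of reach is approached as far as the arm can. A call with a number of a shift or a turn outside -1 to 1 is refused whole. A call with a gripper value outside its range is refused whole. The fingers move at their own pace and stop on an object; FORCE is the grip in N (left out, the last holds). Time passes only in rows, so rows that do not move let the fingers close. It gives the time, the measured TCP pose, the force, the opening and the grip force at its end, in the units of the state.
- telemetry.get_obs(): the state, without advancing time (a new reading comes with each control period).
- viewer.get_image(name): name is "scene" or "side" or "wrist"; returns a dict with "frame" (384x512x3 uint8, red, green, blue), "fx", "fy", "cx", "cy" (pixels), "rvec" (rotation vector, rad) and "tvec" (3), from world to camera coordinates, as OpenCV has them; the wrist camera has in their place "hand_eye" (4x4, takes a point from camera to tool coordinates, whose origin is the TCP and whose axes are the flange's). Camera axes: x right, y down, z forward; pixel columns grow to the right and rows downward; lengths in m; the calibration is good to about 2 mm. A picture is of the moment at which its call begins: read the wrist's pose just before it. There is no depth.
- order.sign_off(): hands the job in; it is judged then, once.
The state is a dict: "time": time; "joint_pos": joint angles; "joint_vel": joint speeds; "tau": joint torques, N m; "ee_pos": TCP position; "ee_rot": TCP orientation; "force": force on the tool from outside, world axes, zero at the start; "torque": the same for the moment, N m; "grip_width": finger opening in m; "grasp_force": force on a finger pad.
Only numpy, scipy, OpenCV 4.12 (cv2) and the standard library are available. Lean on these libraries where they do the work, as an engineer would, in place of code of your own. Each camera call takes 0.05 s, during which the arm holds its last target. There are 200 camera calls.

## Working session

There is one attempt and no reset: what is moved stays moved. The work goes in short steps, Python scripts to look and compute and a shell command to move; the robot and the scene stay as the last step left them, time stands still between calls to the robot, and variables do not carry over. Pictures are saved under pics/ and viewed, at most 10 in all, crops included, and the job is handed in when it is done.

```bash
mkdir -p pics; cat > h.py <<'E'
import numpy as np, cv2
from rig import telemetry, viewer, order, arm
def cam(name):
    o=telemetry.get_obs(); d=viewer.get_image(name)
    K=np.array([[d['fx'],0,d['cx']],[0,d['fy'],d['cy']],[0,0,1]])
    if 'rvec' in d:
        R=cv2.Rodrigues(np.array(d['rvec'],float))[0].T; c=-R@np.array(d['tvec'],float).ravel()
    else:
        H=np.array(d['hand_eye']); Rt=np.array(o['ee_rot']); R=Rt@H[:3,:3]; c=Rt@H[:3,3]+np.array(o['ee_pos'])
    return d['frame'],K,R,c
def save(name,f): cv2.imwrite(f'pics/{name}.png',cv2.cvtColor(f,cv2.COLOR_RGB2BGR))
def pix(K,R,c,uv,z):
    r=R@np.linalg.inv(K)@np.array([*uv,1.]); return c+r*(z-c[2])/r[2]
def proj(K,R,c,p):
    q=K@(R.T@(np.array(p)-c)); return q[:2]/q[2]
E
python3 - <<'E'
from h import *
a=cam('scene');b=cam('side')
np.savez('cal.npz',**{n+k:v for n,t in(('scene',a),('side',b)) for k,v in zip(('f','K','R','c'),t)})
save('scene',cv2.resize(a[0],(800,600),interpolation=cv2.INTER_CUBIC));save('side',cv2.resize(b[0],(800,600),interpolation=cv2.INTER_CUBIC))
o=telemetry.get_obs();print(np.round(o['ee_rot'],3),o['time'],arm.grip_depth)
E
```

```text
[[-0.967  0.254 -0.   ]
 [ 0.254  0.967 -0.001]
 [-0.    -0.001 -1.   ]] 0.1 0.0188
```

View pics/scene.png

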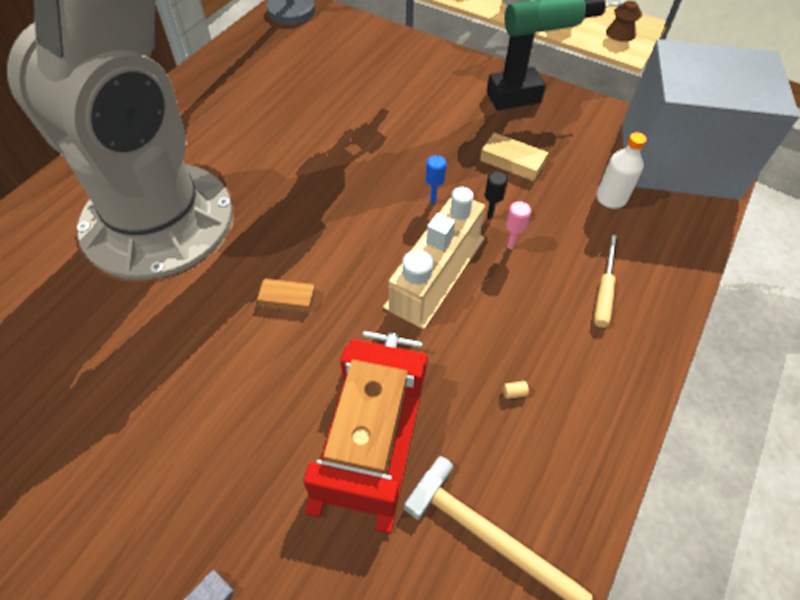

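View pics/side.png

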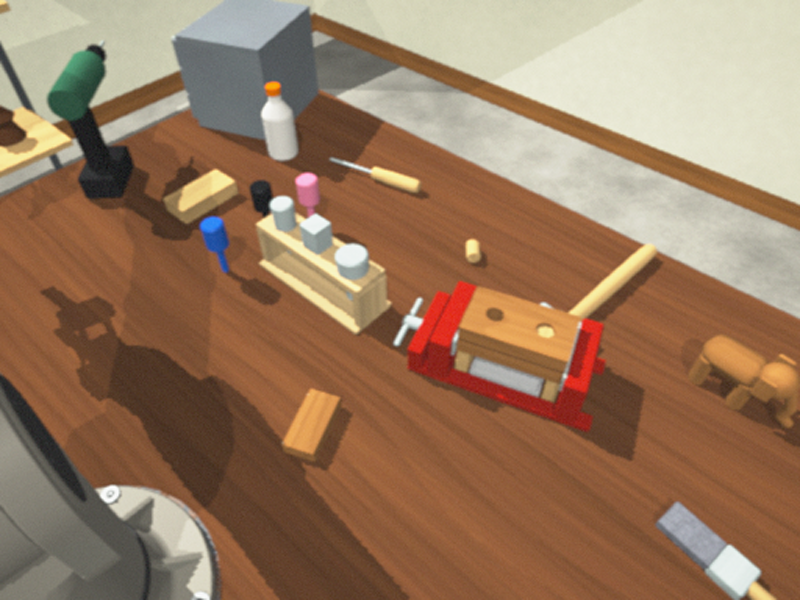

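In the scene view (800 px scale), the candidates for the drift are:
- round narrow head at (462,200)
- square head at (441,231)
- wide head at (418,264)
- blue, black and pink look-alikes at (436,170), (496,185) and (518,215)

I choose (462,200). The bore with the dowel is at about (361,436) in scene and (545,331) in side. I'll check both in a close crop.

```bash
python3 - <<'E'
from h import *
z=np.load('cal.npz')
def crop(n,x,y,w,h): return cv2.resize(z[n+'f'][y:y+h,x:x+w],(400,300),interpolation=cv2.INTER_CUBIC)
# 5x crops of 80x60
im=np.vstack([np.hstack([crop('scene',255,112,80,60),crop('side',160,115,80,60)]),np.hstack([crop('scene',195,225,80,60),crop('side',285,175,80,60)])])
save('crop',im)
s=.64
g=lambda n,u,v,h:np.round(pix(z[n+'K'],z[n+'R'],z[n+'c'],(u*s,v*s),h),4)
print('drift',g('scene',462,193,.132),g('side',283,203,.132))
print('wide',g('scene',418,257,.11),'sq',g('scene',441,224,.13))
print('bore',g('scene',361,436,.105),g('side',545,331,.105));print('empty',g('scene',373,388,.105),g('side',495,314,.105))
print(z['scenec'],z['sidec'])
E
```

```text
drift [0.5119 0.2373 0.132 ] [0.5143 0.2355 0.132 ]
wide [0.5078 0.0983 0.11  ] sq [0.5134 0.1613 0.13  ]
bore [ 0.588  -0.1949  0.105 ] [ 0.5847 -0.1938  0.105 ]
empty [ 0.5651 -0.1284  0.105 ] [ 0.5657 -0.1281  0.105 ]
[ 0.76311676 -0.41540464  0.84640582] [ 0.0928129  -0.37152168  0.70491036]
```

View pics/crop.png

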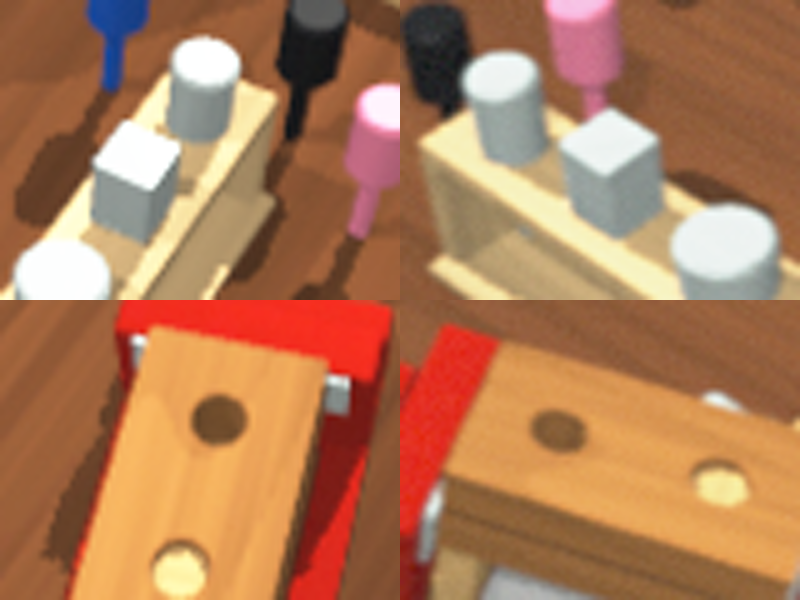

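The crop confirms it: the drift has the plain narrow round head at the far end of the rack, and the dowel hole is the one showing light wood.

```bash
python3 - <<'E'
from h import *
z=np.load('cal.npz')
g=lambda n,u,v,h:np.round(pix(z[n+'K'],z[n+'R'],z[n+'c'],(u,v),h),4)
D=[g('scene',296.2,124.4,.132),g('side',180.8,130,.132)];B=[g('scene',231,278.4,.105),g('side',349,211.4,.105)]
print(D,B)
for n,u,v,h in(('blue',436,162,.105),('black',496,178,.105),('pink',519,208,.105),('drillbase',515,95,0),('drilltop',530,15,.2),('bottle',637,140,.15)):print(n,g('scene',u*.64,v*.64,h))
o=telemetry.get_obs();R=np.array(o['ee_rot']);p=np.array(o['ee_pos'])
t=np.append(np.mean(D,0)[:2],.26);print('tool shift units',R.T@(t-p)/.5)
d=viewer.get_image('wrist');print(np.round(d['hand_eye'],3),d['fx'])
E
```

```text
[array([0.5145, 0.2352, 0.132 ]), array([0.5136, 0.2359, 0.132 ])] [array([ 0.5872, -0.1938,  0.105 ]), array([ 0.5859, -0.1935,  0.105 ])]
blue [0.4279 0.3054 0.105 ]
black [0.5371 0.325  0.105 ]
pink [0.6007 0.2811 0.105 ]
drillbase [0.43   0.6879 0.    ]
drilltop [0.433  0.6651 0.2   ]
bottle [0.7213 0.491  0.15  ]
tool shift units [-0.8747292  -0.63257041 -0.10953827]
[[ 0.    -0.973 -0.23   0.066]
 [ 1.     0.    -0.     0.   ]
 [ 0.    -0.23   0.973 -0.179]
 [ 0.     0.     0.     1.   ]] 302.1565912026537
```

```bash
python3 -m pendant '{"xyz":[[-0.0625,-0.0452,-0.0079],[-0.0625,-0.0452,-0.0079],[-0.0625,-0.0452,-0.0079],[-0.0625,-0.0452,-0.0079],[-0.0625,-0.0452,-0.0079],[-0.0625,-0.0452,-0.0079],[-0.0625,-0.0452,-0.0079],[-0.0625,-0.0452,-0.0079],[-0.0625,-0.0452,-0.0079],[-0.0625,-0.0452,-0.0079]],"twist":[[0,0,0],[0,0,0],[0,0,0],[0,0,0],[0,0,0],[0,0,0],[0,0,0],[0,0,0],[0,0,0],[0,0,0]],"hand":[0.5,0.5,0.5,0.5,0.5,0.5,0.5,0.5,0.5,0.5]}'
python3 -m pendant '{"xyz":[[-0.0625,-0.0452,-0.0079],[-0.0625,-0.0452,-0.0079],[-0.0625,-0.0452,-0.0079],[-0.0625,-0.0452,-0.0079],[0,0,0],[0,0,0],[0,0,0],[0,0,0],[0,0,0],[0,0,0]],"twist":[[0,0,0],[0,0,0],[0,0,0],[0,0,0],[0,0,0.239],[0,0,0.239],[0,0,0.239],[0,0,0.239],[0,0,0.239],[0,0,0.239]],"hand":[0.5,0.5,0.5,0.5,0.5,0.5,0.5,0.5,0.5,0.5]}'
python3 -m pendant '{"xyz":[[0,0,0],[0,0,0],[0,0,0],[0,0,0],[0,0,0],[0,0,0]],"twist":[[0,0,0.239],[0,0,0.239],[0,0,0.239],[0,0,0.239],[0,0,0.239],[0,0,0]],"hand":[0.5,0.5,0.5,0.5,0.5,0.5]}'
cat > st.py <<'E'
from h import *
import sys
o=telemetry.get_obs();R=np.array(o['ee_rot']);p=np.array(o['ee_pos'])
print(o['time'],np.round(o['joint_pos'],1),np.round(R,3).tolist(),np.round(p,4),np.round(o['force'],1),o['grip_width'],o['grasp_force'])
if len(sys.argv)>3:
    t=np.array(sys.argv[1:4],float);y=np.radians(float(sys.argv[4])) # tool y heading
    T=np.array([[-np.sin(y),np.cos(y),0],[np.cos(y),np.sin(y),0],[0,0,-1]]);T[:,0]=np.cross(T[:,1],T[:,2])
    print('xyz',np.round(R.T@(t-p)/.5,4),'twist',np.round(cv2.Rodrigues(R.T@T)[0].ravel()/.5,4))
E
python3 st.py .514 .2355 .26 0
python3 - <<'E'
from h import *
f,K,R,c=cam('wrist');save('w1',f)
print(proj(K,R,c,(.514,.2355,.132)))
E
```

```text
time: 0.98
ee_pos: [0.4171, 0.3531, 0.2452]
ee_rot: [[-0.967, 0.254, -0.0], [0.254, 0.967, 0.0], [0.0, 0.0, -1.0]]
force: [0.6, 0.9, 0.3]
grip_width: 0.0708
grasp_force: 0.0
time: 1.82
ee_pos: [0.5141, 0.2355, 0.2606]
ee_rot: [[-0.557, 0.83, -0.0], [0.83, 0.557, -0.0], [0.0, -0.0, -1.0]]
force: [-0.0, 0.3, 0.2]
grip_width: 0.0701
grasp_force: 0.0
time: 2.32
ee_pos: [0.5141, 0.2357, 0.2606]
ee_rot: [[0.007, 1.0, -0.0], [1.0, -0.007, -0.0], [-0.0, -0.0, -1.0]]
force: [0.5, 0.7, -0.1]
grip_width: 0.0706
grasp_force: 0.0
2.3167 [-56.3  12.2  29.7 103.9  -6.6  65.6 -24.8] [[0.007, 1.0, -0.0], [1.0, -0.007, -0.0], [-0.0, -0.0, -1.0]] [0.5141 0.2357 0.2606] [ 0.5  0.7 -0.1] 0.0705772493151477 0.0
xyz [-0.0003 -0.0001  0.0012] twist [-0.0006  0.0006 -0.0137]
[250.97574522 186.0160088 ]
```

View pics/w1.png

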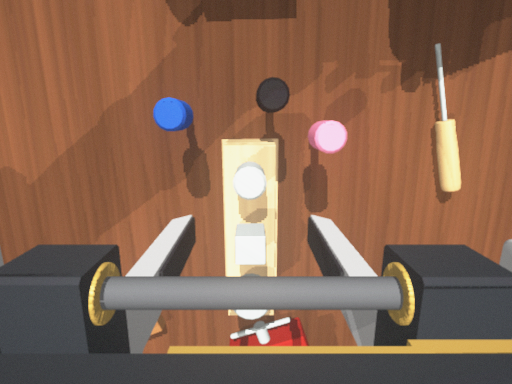

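The wrist view shows the rack lined up with the tool, and the drift head at about (250,182) against a predicted (251,186). I'll enlarge it to fix its position.

```bash
python3 - <<'E'
from h import *
f,K,R,c=cam('wrist')
cr=f[150:210,210:290].copy(); cr=cv2.resize(cr,(800,600),interpolation=cv2.INTER_CUBIC)
q=np.array([proj(K,R,c,(.514+.018*np.cos(a),.2355+.018*np.sin(a),.132)) for a in np.linspace(0,6.28,40)])
cv2.polylines(cr,[np.int32(((q-[210,150])+.5)*10)],True,(255,0,0),1)
save('w1c',cr)
for uv in((250.5,186),(249.5,182)):print(pix(K,R,c,uv,.132))
E
```

```text
[0.5134859  0.23556142 0.132     ]
[0.51244426 0.23980319 0.132     ]
```

View pics/w1c.png

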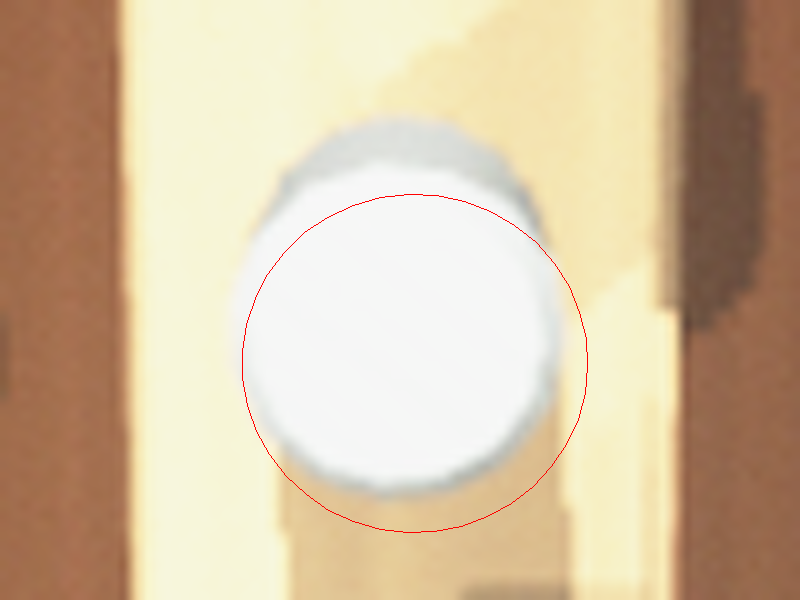

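The top disc's centre is at crop (400,327), so the wrist camera gives (0.5125, 0.239). I'll split the difference, descend part of the way and look again close up.

```bash
python3 -m pendant '{"xyz":[[0.004,-0.002,0.06],[0,0,0.07],[0,0,0.06],[0,0,0],[0,0,0]],"twist":[[0,0,-0.0137],[0,0,0],[0,0,0],[0,0,0],[0,0,0]],"hand":[0.5,0.5,0.5,0.5,0.5]}'
python3 - <<'E'
from h import *
o=telemetry.get_obs();p=np.array(o['ee_pos'])
f,K,R,c=cam('wrist')
m=proj(K,R,c,(.513,.2375,.132));print(m)
x,y=int(m[0])-60,int(m[1])-50
cr=cv2.resize(f[y:y+90,x:x+120],(800,600),interpolation=cv2.INTER_CUBIC)
q=np.array([proj(K,R,c,(.513+.017*np.cos(a),.2375+.017*np.sin(a),.132)) for a in np.linspace(0,6.28,40)])
cv2.polylines(cr,[np.int32(((q-[x,y])+.5)*800/120)],True,(255,0,0),1)
save('w2c',cr);print(x,y,p, np.linalg.norm(np.array(proj(K,R,c,(.514,.2375,.132)))-m))
E
```

```text
time: 2.83
ee_pos: [0.5128, 0.2371, 0.1654]
ee_rot: [[-0.009, 1.0, -0.002], [1.0, 0.009, -0.002], [-0.002, -0.002, -1.0]]
force: [0.4, -0.6, 0.9]
grip_width: 0.0702
grasp_force: 0.0
[251.37325786 212.70215222]
191 162 [0.5127691  0.23712836 0.1654241 ] 1.3637638966604606
```

View pics/w2c.png

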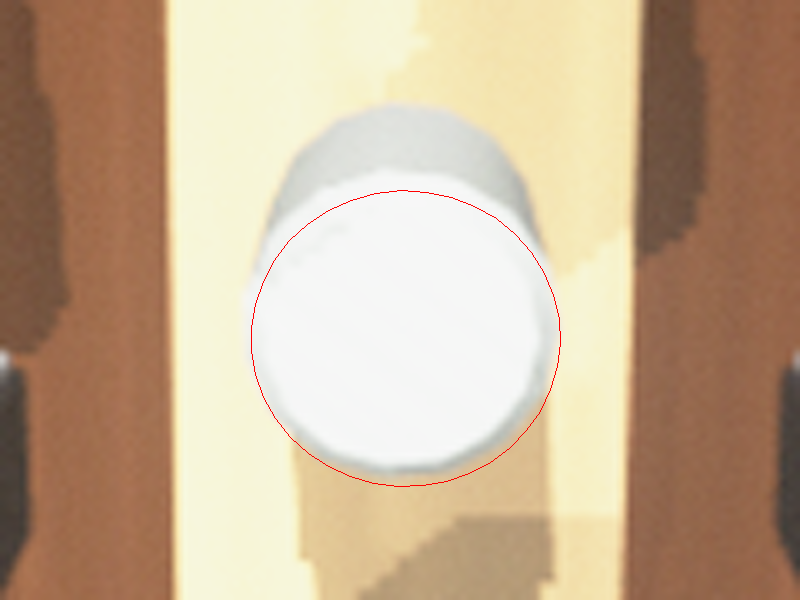

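```bash
python3 -m pendant '{"xyz":[[0.0024,-0.001,0.05],[0,0,0.05],[0,0,0.04],[0,0,0],[0,0,0],[0,0,0],[0,0,0],[0,0,0],[0,0,0],[0,0,0]],"twist":[[0,0,0.01],[0,0,0],[0,0,0],[0,0,0],[0,0,0],[0,0,0],[0,0,0],[0,0,0],[0,0,0],[0,0,0]],"hand":[0.5,0.5,0.5,0.5,-1,-1,-1,-1,-1,-1]}' 55
python3 st.py
```

```text
time: 3.72
ee_pos: [0.513, 0.2391, 0.0965]
ee_rot: [[-0.001, 1.0, 0.001], [1.0, 0.001, 0.001], [0.001, 0.001, -1.0]]
force: [-1.5, -0.4, 9.5]
grip_width: 0.0355
grasp_force: 55.0
3.7167 [-52.5  23.2  26.3 113.1 -13.9  46.7 -18.4] [[-0.001, 1.0, 0.001], [1.0, 0.001, 0.001], [0.001, 0.001, -1.0]] [0.513  0.2391 0.0965] [-1.5 -0.4  9.5] 0.03552018218327527 55.02465157303959
```

```bash
python3 -m pendant '{"xyz":[[0,0,-0.03],[0,0,-0.07],[0,0,-0.08],[0,0,-0.08],[0,0,-0.06],[0,0,0]],"twist":[[0,0,0],[0,0,0],[0,0,0],[0,0,0],[0,0,0],[0,0,0]],"hand":[-1,-1,-1,-1,-1,-1]}' 55
python3 st.py .5865 -.1937 .255 0
```

```text
time: 4.22
ee_pos: [0.5149, 0.2396, 0.2617]
ee_rot: [[-0.001, 1.0, 0.006], [1.0, 0.001, 0.005], [0.005, 0.006, -1.0]]
force: [1.2, 0.1, -4.6]
grip_width: 0.0353
grasp_force: 55.0
4.2167 [-56.9  12.1  30.1 103.9  -6.8  65.3 -24.5] [[-0.001, 1.0, 0.006], [1.0, 0.001, 0.005], [0.005, 0.006, -1.0]] [0.5149 0.2396 0.2617] [ 1.2  0.1 -4.6] 0.03526085755135171 54.99869606690481
xyz [-0.8668  0.1423  0.01  ] twist [ 0.0121 -0.0098  0.0017]
```

```bash
python3 -m pendant '{"xyz":[[-0.05,0.009,0],[-0.072,0.0119,0],[-0.072,0.0119,0],[-0.072,0.0119,0],[-0.072,0.0119,0],[-0.072,0.0119,0],[-0.072,0.0119,0],[-0.072,0.0119,0],[-0.072,0.0119,0],[-0.072,0.0119,0]],"twist":[[0,0,0],[0,0,0],[0,0,0],[0,0,0],[0,0,0],[0,0,0],[0,0,0],[0,0,0],[0,0,0],[0,0,0]],"hand":[-1,-1,-1,-1,-1,-1,-1,-1,-1,-1]}' 55
python3 -m pendant '{"xyz":[[-0.07,0.0119,0],[-0.06,0.0102,0.01],[-0.04,0.005,0.01],[0,0,0],[0,0,0]],"twist":[[0.01,-0.01,0],[0,0,0],[0,0,0],[0,0,0],[0,0,0]],"hand":[-1,-1,-1,-1,-1]}' 55
python3 st.py .5865 -.1937 .195 0
```

```text
time: 5.05
ee_pos: [0.5707, -0.1117, 0.255]
ee_rot: [[-0.002, 1.0, -0.001], [1.0, 0.002, 0.0], [0.0, -0.001, -1.0]]
force: [0.8, 0.2, -3.8]
grip_width: 0.0348
grasp_force: 55.0
time: 5.47
ee_pos: [0.5839, -0.1964, 0.2447]
ee_rot: [[0.001, 1.0, -0.007], [1.0, -0.001, -0.005], [-0.005, -0.007, -1.0]]
force: [0.2, -0.1, -4.3]
grip_width: 0.0353
grasp_force: 55.0
5.4667 [-19.3  20.7  41.3  98.9 -14.3  66.2  26. ] [[0.001, 1.0, -0.007], [1.0, -0.001, -0.005], [-0.005, -0.007, -1.0]] [ 0.5839 -0.1964  0.2447] [ 0.2 -0.1 -4.3] 0.035273359011873985 54.99833257170394
xyz [0.006  0.0059 0.0993] twist [-0.0144  0.0109 -0.0026]
```

```bash
python3 -m pendant '{"xyz":[[0.006,0.006,0.03],[0,0,0.04],[0,0,0.03],[0,0,0],[0,0,0]],"twist":[[-0.0144,0.0109,-0.0026],[0,0,0],[0,0,0],[0,0,0],[0,0,0]],"hand":[-1,-1,-1,-1,-1]}' 55
python3 st.py .5865 -.1937 .195 0
python3 - <<'E'
from h import *
o=telemetry.get_obs();p=np.array(o['ee_pos']);Rt=np.array(o['ee_rot'])
ims=[]
for n in('scene','side'):
    f,K,R,c=cam(n);m=proj(K,R,c,(.5865,-.1937,.13)).astype(int)
    x,y=m-[30,36];cr=cv2.resize(f[y:y+72,x:x+60],(400,480),interpolation=cv2.INTER_CUBIC)
    s=400/60
    for z,r in((.105,.012),(p[2]-.0695,.006)):
        ctr=np.array([.5865,-.1937]) if z==.105 else (p+Rt@[0,0,.0695])[:2]
        q=np.array([proj(K,R,c,(ctr[0]+r*np.cos(a),ctr[1]+r*np.sin(a),z)) for a in np.linspace(0,6.28,40)])
        cv2.polylines(cr,[np.int32(((q-[x,y])+.5)*s)],True,(255,0,0) if z==.105 else (0,0,255),1)
    ims.append(cr)
save('b1',np.hstack(ims))
E
```

```text
time: 5.88
ee_pos: [0.5875, -0.1911, 0.1955]
ee_rot: [[-0.004, 1.0, 0.001], [1.0, 0.004, 0.001], [0.001, 0.001, -1.0]]
force: [0.2, -0.7, -4.6]
grip_width: 0.0351
grasp_force: 55.0
5.8833 [-18.1  23.4  39.8 102.  -17.   60.7  27.9] [[-0.004, 1.0, 0.001], [1.0, 0.004, 0.001], [0.001, 0.001, -1.0]] [ 0.5875 -0.1911  0.1955] [ 0.2 -0.7 -4.6] 0.035105797696200015 54.99840704491362
xyz [-0.0053 -0.002   0.0011] twist [ 0.0011 -0.0016  0.0074]
```

View pics/b1.png

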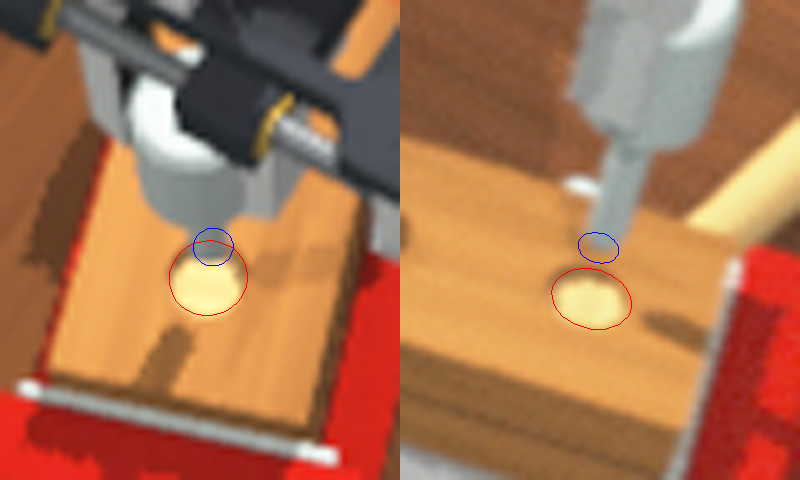

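The red ring sits on the bore in both views. The tip is at (212,250) in scene and (600,243) in side, within about 1 mm of prediction. I'll correct by 2.6 mm and go down.

```bash
python3 -m pendant '{"xyz":[[-0.0053,-0.002,0],[0,0,0.01],[0,0,0.02],[0,0,0.015],[0,0,0],[0,0,0]],"twist":[[0.001,-0.0016,0.0074],[0,0,0],[0,0,0],[0,0,0],[0,0,0],[0,0,0]],"hand":[-1,-1,-1,-1,-1,-1]}' 60
python3 st.py .5865 -.1937 .1145 0
```

```text
time: 6.48
ee_pos: [0.5864, -0.1947, 0.1727]
ee_rot: [[0.001, 1.0, 0.0], [1.0, -0.001, -0.0], [-0.0, 0.0, -1.0]]
force: [0.2, -0.6, -3.9]
grip_width: 0.0348
grasp_force: 60.0
6.4833 [-17.2  24.8  39.1 103.2 -18.1  58.4  28.9] [[0.001, 1.0, 0.0], [1.0, -0.001, -0.0], [-0.0, 0.0, -1.0]] [ 0.5864 -0.1947  0.1727] [ 0.2 -0.6 -3.9] 0.03482786535010964 59.998199141118675
xyz [2.100e-03 1.000e-04 1.164e-01] twist [ 0.0004  0.0006 -0.0023]
```

```bash
python3 -m pendant '{"xyz":[[0.002,0,0.008],[0,0,0.008],[0,0,0.008],[0,0,0.008],[0,0,0.008],[0,0,0]],"twist":[[0,0,0],[0,0,0],[0,0,0],[0,0,0],[0,0,0],[0,0,0]],"hand":[-1,-1,-1,-1,-1,-1]}' 60
python3 st.py .5865 -.1937 .1145 0
```

```text
time: 6.98
ee_pos: [0.5872, -0.1941, 0.1533]
ee_rot: [[0.001, 1.0, 0.002], [1.0, -0.001, -0.001], [-0.001, 0.002, -1.0]]
force: [0.9, -0.7, -2.1]
grip_width: 0.0349
grasp_force: 60.0
6.9833 [-16.6  26.   38.4 104.3 -19.1  56.2  29.7] [[0.001, 1.0, 0.002], [1.0, -0.001, -0.001], [-0.001, 0.002, -1.0]] [ 0.5872 -0.1941  0.1533] [ 0.9 -0.7 -2.1] 0.03490809857993247 59.99961520079523
xyz [ 0.0009 -0.0016  0.0777] twist [ 0.0048  0.0016 -0.0023]
```

```bash
python3 -m pendant '{"xyz":[[0,0,0.008],[0,0,0.008],[0,0,0.008],[0,0,0.008],[0,0,0.008]],"twist":[[0,0,0],[0,0,0],[0,0,0],[0,0,0],[0,0,0]],"hand":[-1,-1,-1,-1,-1]}' 60
python3 - <<'E'
from h import *
o=telemetry.get_obs();p=np.array(o['ee_pos'])
ims=[]
for n in('scene','side'):
    f,K,R,c=cam(n);m=proj(K,R,c,(.5865,-.1937,.09)).astype(int)
    x,y=m-[50,50];ims.append(cv2.resize(f[y:y+100,x:x+100],(400,400),interpolation=cv2.INTER_CUBIC))
save('b2',np.hstack(ims))
E
```

```text
time: 7.4
ee_pos: [0.5874, -0.1941, 0.1339]
ee_rot: [[0.001, 1.0, 0.003], [1.0, -0.001, -0.001], [-0.001, 0.003, -1.0]]
force: [-1.1, -0.6, 5.4]
grip_width: 0.0352
grasp_force: 60.0
```

View pics/b2.png

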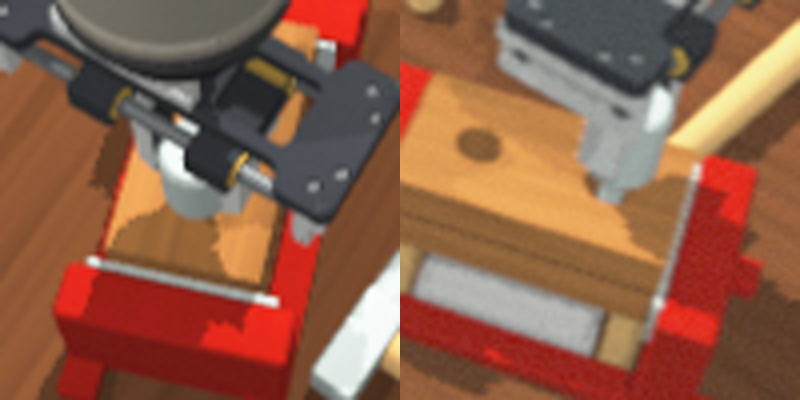

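The drift is about 39 mm into the hole, pushing with about 10 N, and not slipping. I'll carry on to the shoulder.

```bash
python3 -m pendant '{"xyz":[[0,0,0.008],[0,0,0.008],[0,0,0.008],[0,0,0.008],[0,0,0.006],[0,0,0.002],[0,0,0]],"twist":[[0,0,0],[0,0,0],[0,0,0],[0,0,0],[0,0,0],[0,0,0],[0,0,0]],"hand":[-1,-1,-1,-1,-1,-1,-1]}' 60
python3 st.py .5865 -.1937 .1145 0
```

```text
time: 8.08
ee_pos: [0.5868, -0.1937, 0.1144]
ee_rot: [[0.001, 1.0, 0.001], [1.0, -0.001, 0.001], [0.001, 0.001, -1.0]]
force: [-9.6, 5.1, 22.6]
grip_width: 0.0353
grasp_force: 60.0
8.0833 [-15.2  28.6  36.8 106.  -21.3  52.3  31.4] [[0.001, 1.0, 0.001], [1.0, -0.001, 0.001], [0.001, 0.001, -1.0]] [ 0.5868 -0.1937  0.1144] [-9.6  5.1 22.6] 0.03533660090234138 60.01292353961617
xyz [-0.0001 -0.0005 -0.0002] twist [ 0.003  -0.0018 -0.0025]
```

Shoulder contact is confirmed: 22.6 N at the expected height. I'll let go and rise.

```bash
python3 -m pendant '{"xyz":[[0,0,0],[0,0,0],[0,0,0],[0,0,0],[0,0,-0.02],[0,0,-0.06],[0,0,-0.08],[0,0,-0.08],[0,0,-0.06],[0,0,0]],"twist":[[0,0,0],[0,0,0],[0,0,0],[0,0,0],[0,0,0],[0,0,0],[0,0,0],[0,0,0],[0,0,0],[0,0,0]],"hand":[0.3,0.3,0.3,0.3,0.3,0.3,0.3,0.3,0.3,0.3]}'
python3 - <<'E'
from h import *
ims=[]
f,K,R,c=cam('side');m=proj(K,R,c,(.5865,-.1937,.09)).astype(int)
x,y=m-[50,50];ims.append(cv2.resize(f[y:y+100,x:x+100],(400,400),interpolation=cv2.INTER_CUBIC))
f,K,R,c=cam('wrist');m=proj(K,R,c,(.5865,-.1937,.15)).astype(int);print(m)
x,y=m-[60,60];ims.append(cv2.resize(f[y:y+120,x:x+120],(400,400),interpolation=cv2.INTER_CUBIC))
save('b3',np.hstack(ims))
E
```

```text
time: 8.92
ee_pos: [0.5889, -0.1952, 0.2704]
ee_rot: [[0.002, 1.0, 0.01], [1.0, -0.002, -0.001], [-0.001, 0.01, -1.0]]
force: [0.1, 0.3, 0.8]
grip_width: 0.0614
grasp_force: 0.0
[248 187]
```

View pics/b3.png

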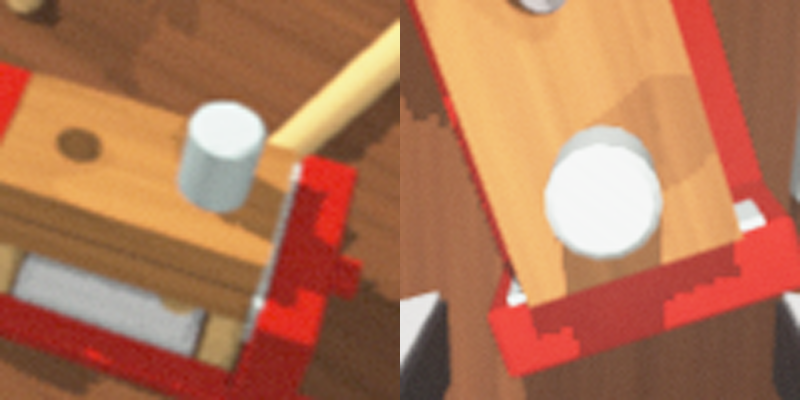

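The side view shows the drift upright on its shoulder at (220,155) in the crop. The dowel is visible under the block in the tray at (180,303), and the gripper is clear.

```bash
python3 -c "
from rig import order
print(order.sign_off())"
```

```text
the job is handed in; nothing more can be done
None
```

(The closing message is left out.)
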